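Unlock the medicine safe and keep the sprung key turned

ROBOT

A 6-joint arm with a two-finger parallel gripper is mounted at the origin on a cart in front of the work surface, level with it; the furniture and walls round the work are solid. World frame = base frame: x ahead of the robot, y to its left, z up, the work surface at z = 0. Lengths are in mm, angles in rad, forces in N, time in s.
With the tool pointing down it reaches from about 325 to 750 mm from the base axis. Payload 7.6 kg.
Tool frame: the origin (TCP) lies midway between the tips of the shut fingers; the grasp point (between the pads) lies 19 mm behind it; z points along the fingers, y is the direction in which the jaws open and shut (so a half turn about z gives the same grasp; the last joint's range is limited). The gripper opens to 85 mm and grips with 20 to 120 N. Pads are 22 mm wide; open, the fingers measure 114 mm over their backs; the gripper's body (76 mm by 85 mm) begins 54 mm behind the grasp point. The pads swing forward as they close: fully open they stand 13 mm farther back than shut.
Start: joints at [-1.393, 0.052, 1.401, -0, 1.689, -0.07], TCP at [128.792, -508.978, 231.323] pointing down, gripper open.
Joint ranges: [-2.9, 2.9], [-0.91, 2.17], [0.12, 2.37], [-1.06, 4.2], [0.26, 2.73], [-2.93, 2.93]. Speed limits (rad/s): [2.57, 2.57, 3.01, 3.14, 3.14, 3.14].

INTERFACE

Orientations are given as a unit quaternion [w, x, y, z].
In Python, from bench import arm gives the robot as it stands. The module is installed in compiled form; this text tells all that it offers. Calls block until the motion is done:
- arm.move_pose(position, orientation): joint-space move of the TCP to a pose.
- arm.line_to(position, ori=None, speed=150): straight line of the TCP; ori=None keeps the orientation; speed is the mean speed in mm/s.
- arm.move_j(angles): joint-space move.
- arm.gripper_open() and arm.clamp(effort=None): open the fingers fully, or close them until they stop; effort is the grip in N (None keeps the last).
- arm.dwell(seconds).
- arm.ik(position, orientation): joint angles nearest the present ones, or None.
- arm.get_state(): the state.
- arm.camera(name): name is "scene" or "top" or "wrist"; returns a dict with "img" (480x640x3 uint8, red, green, blue), "K" (3x3 intrinsics, pixels), "rvec" (rotation vector, rad) and "tvec" (3), from world to camera coordinates, as OpenCV has them. Camera axes: x right, y down, z forward; pixel columns grow to the right and rows downward; lengths in mm; the calibration is good to about 2 mm. A picture is of the moment at which its call begins. There is no depth.
A pose or a line that the arm cannot do raises arm.IKError and nothing moves.
- arm.close_job(): hands the job in, once; it reports no verdict.
Trained networks look in the newest picture that a camera, given by its name, has taken for a name from the list of things; names that differ only in an ending like _2 or _b are one class to them, and where a whole thing is asked for, a point or a joint stands for the part that bears it (a point fixed in the world has none). Each returns a list of dicts, best first, with "score" (0 to 1); they miss things now and then, are a little off and sometimes report something else, mostly with a low value. They report only what shows in the picture. A call takes as long as a camera call. They do not tell look-alikes from the thing itself.
- arm.boxes_of(camera, target): "extent" ([left, top, right, bottom] in pixels, round what is visible of it).
- arm.silhouettes(camera, target): "pixels" (480x640 bool, what is visible of it) and "extent" ([left, top, right, bottom] in pixels, round what is visible of it).
- arm.pinpoint(camera, target): "xy" ([column, row] in pixels: a listed point, or the origin of a listed thing).
The state is a dict: "t": time; "joints": joint angles; "qd": joint speeds; "joint_torque": joint torques, N m; "position": TCP position; "ee_rot": TCP orientation; "ft_force": force on the tool from outside, world axes, zero at the start; "torque": the same for the moment, N m; "opening": opening from 0.0 (shut) to 1.0 (fully open).
Only numpy, scipy, OpenCV 4.12 (cv2) and the standard library are available. Lean on these libraries where they do the work, as an engineer would, in place of code of your own. Each camera call takes 0.05 s, during which the arm holds its last target. There are 200 camera calls.

TASK

It is time for the evening medicine: take the red-capped key out of the wooden key block, slide it all the way into the lock on top of the white medicine safe until its collar is down on the lock's steel rim, and give it a quarter turn clockwise so that the bolt lets the lid spring ajar. The lock is sticky inside: where the key catches, do not force it, but press lightly and rock it clockwise and back until it slips past. The lock is sprung and would throw the bolt again, so finish while still gripping the key and holding it turned, ready for me to lift the lid; leave the blue key, the dropper bottle, the tumbler and the teaspoon where they are.

Things in the scene. Friction and masses are not known exactly. Their poses are not given: they have to be found in the camera images.
- red_key: Reversible steel safe key with a red plastic cap, standing blade down in one of the key block's two slots. Origin at the blade's tip, z up the key, x along the blade's width, y through its thickness. Blade 12 x 3.2 mm, 33 mm long, its last 1.5 mm tapered to 11 x 2.4; collar 24 x 7 mm at z = 33 to 38; neck 16 x 6 to 41; cap 27 wide (x), 9 thick (y), to z = 75 mm. 35 g.
- red_key_bow (a point): Centre of the red cap, 58 mm above the blade's tip; axes as those of the red key. Grip the cap across its thickness, fingers closing along the key's y. The key works equally well turned round by half a turn.
- red_key_collar (a point): Underside of the red key's collar, on the key's axis, 33 mm above the blade's tip; axes as those of the red key. It rests on the top of the block at the start and on the lock face when the key is home.
- blue_key: A key of the same shape with a blue cap, for something else, in the block's other slot, 52 mm from the red one along their width. To be left there. Origin and axes as for the red key.
- key_block: Fixed oak key block, 46 x 104 mm, its top 48 mm above the worktop, on a dark foot 78 x 118 x 8 mm. Origin under its centre, z up, y along the row of two slots at y = -26 and +26 mm; each slot is 5 x 13.6 mm (long side along y), 36 mm deep.
- safe: White steel medicine safe, green cross on its lid, bolted down: 190 deep (x), 200 wide (y), 86 mm high. Origin under its centre, -x is its front (towards the robot), z up. The front 61 mm of its top is a fixed deck with the lock, 30 mm from the front edge at mid width; behind it lies the lid, hinged at the back.
- lock_face (a point): Centre of the lock at the top of its round steel rim (33 mm across, 4 mm above the deck, 90 mm above the worktop; hole in it at least 17 mm across); axes as those of the safe. The collar of a key that is fully home lies on it, the blade's tip 33 mm below.
- keyway (a point): Centre of the brass plug's face, 3 mm below the lock face; axes as those of the safe. Keyway 13.6 x 4.6 mm, at its mouth widened by sloped sides to 18 x 9.4 mm (slopes 4 mm deep), its long side along the safe's x (fore and aft) while unturned. The plug turns freely with the key (light spring), clockwise from above, from 0 to 100 degrees.
- disc_stack (a point): Top of the first of two slotted discs inside the lock; their tops are 12 and 17.5 mm below the lock face, where the key's tip catches. Each is stuck by friction (0.02 N m) clockwise of the unturned keyway, the upper by 14 to 26 degrees, the lower by 34 to 49, and lets the blade through at 4 to 6 N when the key is within about 10 degrees of it; then it turns along with the key.
- cam (a joint): Angle of the lock's cam, rad: 0 unturned, growing clockwise from above, stop at 1.70. Its slot top is 23 mm below the lock face; sprung to 0 (0.045 N m, 0.10 at a quarter turn), so the key must come back to the unturned direction to enter it, within about 10 degrees, and then goes home. Play some 4 degrees. It draws the bolt; the lid is free from about 1.1 rad.
- lid (a joint): Opening of the safe's lid, rad: 0 shut and held by the bolt; when the bolt is drawn, a spring lifts it to its stop at 0.11 (front edge about 13 mm up).
- dropper: Brown dropper bottle with a black top, 33 mm across, 102 mm high; origin under its centre. Not to be disturbed.
- tumbler: Clear glass tumbler, 84 mm across, 93 mm high; origin under its centre. Not to be disturbed.
- spoon: Teaspoon, 132 x 28 x 11 mm, lying flat; origin under its centre. Not to be disturbed.
Not all that is in view belongs to the job. Of the things like the red_key, leave any that is black; of the rest the smaller one is meant.

How it is judged:
By the outcome, as a careful person would: the job done as asked, in the order asked, and still so for the second after the job is handed in, while the arm keeps its last pose, push and grip.
It also fails if it takes over 54 s, if anything falls off the work surface, if the arm or the gripper's body presses on something with over 40 N, if the wrist force passes 120 N, or if a joint passes its speed limit or range.

## Working session

There is one attempt and no reset: what is moved stays moved. The work goes in short steps, each a Python script; the robot and the scene stay as the last script left them, time stands still between calls to the robot, and variables do not carry over. Pictures are saved under pics/ and viewed, about 8 in all and at most 12, crops included, and the job is handed in when it is done.

```bash
mkdir -p pics; cat > h.py <<'E'
import numpy as np, cv2
from bench import arm
def cam(n,save=None):
    c=arm.camera(n)
    if save: cv2.imwrite('pics/'+save,c['img'][:,:,::-1])
    return c
def P(c):
    R=cv2.Rodrigues(np.array(c['rvec'],float))[0]; t=np.array(c['tvec'],float).ravel(); return np.array(c['K'],float),R,t
def onplane(c,uv,z):
    K,R,t=P(c); d=R.T@np.linalg.solve(K,[uv[0],uv[1],1]); o=-R.T@t
    return o+d*(z-o[2])/d[2]
def proj(c,p):
    K,R,t=P(c); q=K@(R@np.array(p,float)+t); return q[:2]/q[2]
E
python3 - <<'E'
from h import *
for n in ['scene','top']:
    c=cam(n,n+'0.png')
    for t,z in [('red_key_bow',73),('red_key_collar',48),('blue_key',None),('key_block',0),('lock_face',90),('keyway',87),('safe',0)]:
        for d in arm.pinpoint(n,t)[:4]:
            print(n,t,round(d['score'],2),np.round(d['xy'],1), np.round(onplane(c,d['xy'],z),1) if z is not None else '')
    print(-P(c)[1].T@P(c)[2])
print(arm.get_state())
E
```

```text
scene red_key_bow 0.87 [307.4 221.8] [ 533.6 -186.2   73. ]
scene red_key_bow 0.62 [254.7 170.9] [507.3  -8.5  73. ]
scene red_key_bow 0.3 [348.3 291.1] [ 517.1 -359.3   73. ]
scene red_key_collar 0.83 [336.5 224.5] [ 590.9 -200.5   48. ]
scene red_key_collar 0.75 [242.5 307.7] [ 350.6 -285.9   48. ]
scene red_key_collar 0.65 [260.3 187.3] [505.9 -34.   48. ]
scene red_key_collar 0.62 [304.7 234.5] [ 524.  -192.8   48. ]
scene blue_key 0.58 [268.2 380.1] 
scene blue_key 0.53 [275.5 206.8] 
scene key_block 0.68 [272.7 205.2] [523.9 -50.3  -0. ]
scene lock_face 0.81 [346.7 292.7] [ 506.1 -370.2   90. ]
scene keyway 0.97 [340.6 296.5] [ 494.4 -370.    87. ]
scene keyway 0.73 [243.9 308.3] [ 344.9 -312.7   87. ]
scene safe 0.66 [242.7 306.1] [ 361.2 -252.5    0. ]
[ 209.89908604 -769.76054045  812.14320314]
top red_key_bow 0.69 [238.5 246.1] [511.9 -76.4  73. ]
top red_key_bow 0.57 [207.6 249.1] [506.7 -24.4  73. ]
top red_key_bow 0.5 [303.4 233.4] [ 534.1 -186.2   73. ]
top red_key_bow 0.49 [306.3 200.2] [ 592.6 -191.    73. ]
top red_key_collar 0.74 [302.2 240.6] [ 526.3 -184.    48. ]
[... 433 characters left out ...]
7536 -191.43449341  941.83464812]
{'t': 0.8, 'joints': array([-1.39327907e+00,  5.21849065e-02,  1.40073757e+00,  1.06332486e-05,
        1.68862495e+00, -7.03214457e-02]), 'qd': array([ 0.00028929, -0.00094794, -0.00139995,  0.00055186, -0.00168304,
       -0.00012387]), 'joint_torque': array([-1.97225876e-03, -3.81510615e+01, -3.60297775e+01, -1.69548302e-04,
        2.02302895e-04,  3.06889261e-07]), 'position': array([ 128.80163468, -508.9552588 ,  231.312258  ]), 'ee_rot': array([2.23004054e-05, 9.92331740e-01, 1.23603066e-01, 6.48373961e-06]), 'ft_force': array([ 0.32690002, -0.38581571,  0.24094286]), 'torque': array([0.01374866, 0.02346765, 0.0142075 ]), 'opening': 1.001915480279482}
```

View pics/scene0.png

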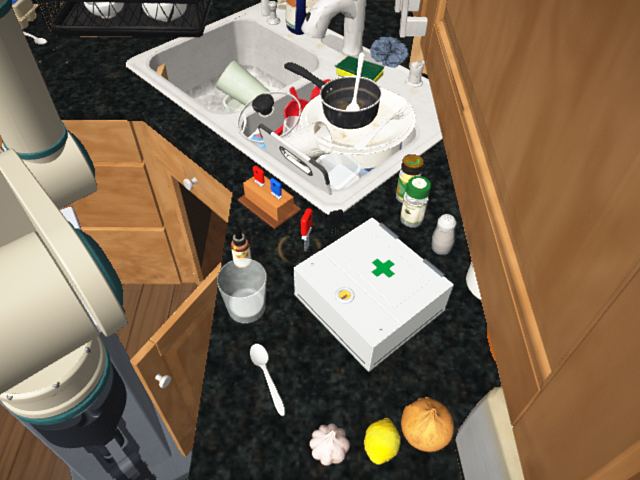

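View pics/top0.png

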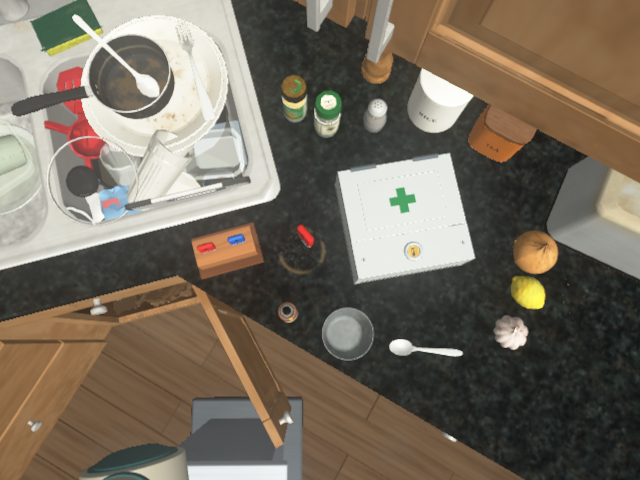

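Scene: the block with a red key (259,175) and a blue key (277,187), a second red-capped key-like thing at (306,225), and the safe with its lock at (345,295). Top: red (205,246) and blue (236,240) in the block, the loose red one at (305,236), the lock at (414,250). I'll confirm with an enlarged crop.

```bash
python3 - <<'E'
import cv2,numpy as np
a=cv2.imread('pics/scene0.png')[150:260,220:340]; b=cv2.imread('pics/top0.png')[215:285,185:335]
a=cv2.resize(a,None,fx=3.3,fy=3.3,interpolation=cv2.INTER_CUBIC);b=cv2.resize(b,(400,187),interpolation=cv2.INTER_CUBIC)
o=np.zeros((a.shape[0],800,3),np.uint8);o[:, :a.shape[1]]=a;o[:187,400:]=b
t=cv2.resize(cv2.imread('pics/top0.png')[225:275,385:445],(204,170),interpolation=cv2.INTER_CUBIC);o[190:360,400:604]=t
cv2.imwrite('pics/crop1.png',o)
E
```

```text
(no output)
```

View pics/crop1.png

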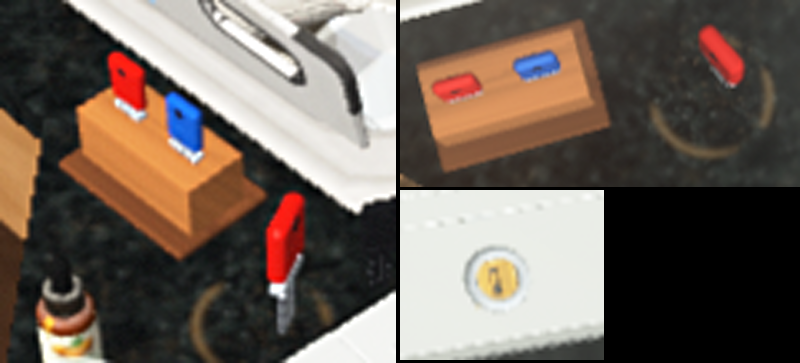

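Candidates: the red key in the block (scene 259,175; top 205,246), and the red one standing loose on the coffee ring (306,225; 305,236), which is visibly longer. The first is meant, being the smaller and in the block. Next I look at the lock and then the block with the wrist camera.

```bash
cat >> h.py <<'E'
def Q(a): return [0,np.cos(a/2),np.sin(a/2),0]
E
python3 - <<'E'
from h import *
def rep(c,lst):
    for t,z in lst:
        for d in arm.pinpoint('wrist',t)[:3]:
            print(t,round(d['score'],2),np.round(d['xy'],1),np.round(onplane(c,d['xy'],z),1))
arm.move_pose([503,-371,270],Q(0.15)); arm.dwell(.2)
c=cam('wrist','wl.png'); rep(c,[('lock_face',90),('keyway',87),('lock_face',90)])
print('camera',-P(c)[1].T@P(c)[2],arm.get_state()['position'],arm.get_state()['joints'])
arm.move_pose([507,-22,230],Q(1.7)); arm.dwell(.2)
c=cam('wrist','wk.png'); rep(c,[('red_key_bow',73),('red_key_collar',48),('blue_key',15),('key_block',0)])
print('camera',-P(c)[1].T@P(c)[2],arm.get_state()['position'],arm.get_state()['joints'],arm.get_state()['t'])
a=cv2.imread('pics/wl.png');b=cv2.imread('pics/wk.png')
cv2.imwrite('pics/w2.png',cv2.resize(np.vstack([a,b]),(440,600)) if 0 else cv2.resize(np.hstack([a,b]),(800,300)))
E
```

```text
lock_face 0.86 [316.9 207.9] [ 503.6 -372.7   90. ]
keyway 0.81 [318.1 206.3] [ 504.6 -373.8   87. ]
keyway 0.69 [316.1 206.2] [ 504.4 -371.9   87. ]
lock_face 0.86 [316.9 207.9] [ 503.6 -372.7   90. ]
camera [ 585.87784276 -359.4328022   412.40544328] [ 502.74397459 -371.27795347  270.04171404] [-6.95170530e-01  3.36392917e-01  1.00204971e+00 -1.86725132e-05
  1.80310349e+00  7.26146543e-01]
red_key_bow 0.74 [318.1 215.2] [510.4 -23.7  73. ]
red_key_bow 0.63 [379.2 371.2] [ 593.9 -180.6   73. ]
red_key_bow 0.59 [317.6 373.7] [ 531.6 -191.7   73. ]
red_key_collar 0.91 [320.6 208.3] [512.9 -23.7  48. ]
red_key_collar 0.7 [317.7 356.9] [ 531.6 -190.4   48. ]
red_key_collar 0.59 [378.4 353.6] [ 596.8 -177.8   48. ]
blue_key 0.73 [326.5 246. ] [526.1 -72.8  15. ]
key_block 0.73 [209.8 300.8] [ 399.5 -164.6    0. ]
key_block 0.71 [323.3 219.2] [519.6 -47.8   0. ]
camera [498.20703419  59.55448532 372.33353603] [507.02954556 -22.23098578 229.9658706 ] [-1.16560013e-01  3.09072567e-03  1.45344444e+00 -5.20735261e-05
  1.68513947e+00 -2.45296655e-01] 4.4583
```

View pics/w2.png

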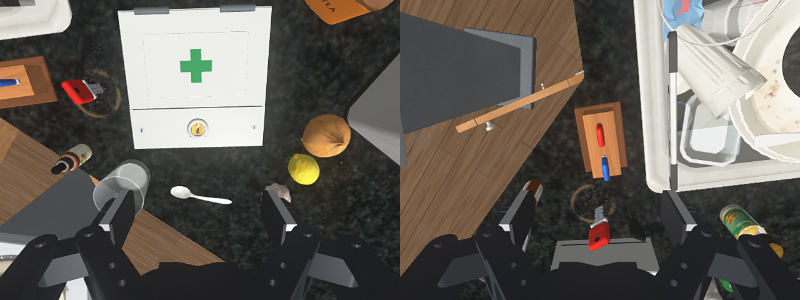

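Left, the lock is at about (316,207) and the safe is square to the view; right, the red key is at (318,215) in the block, the blue one below it. Next I get yaw angles from edge lines and colours.

```bash
python3 - <<'E'
from h import *
# lock at wl: recompute poses from saved camera is gone -> take new wrist view here, top for safe
c=cam('wrist'); im=c['img']; g=cv2.cvtColor(im,cv2.COLOR_RGB2GRAY)
def lines(c,g,box,z,minl):
    x0,y0,x1,y1=box
    L=cv2.createLineSegmentDetector().detect(g[y0:y1,x0:x1])[0]
    for l in L[:,0]:
        p=onplane(c,l[:2]+[x0,y0],z);q=onplane(c,l[2:]+[x0,y0],z);d=(q-p)[:2]
        if np.hypot(*d)>minl: print(np.round(p[:2],1),np.round(q[:2],1),'len',round(np.hypot(*d),1),'ang',round((np.degrees(np.arctan2(d[1],d[0]))+45)%90-45,2))
print('block');lines(c,g,(270,150,350,300),48,30)
hsv=cv2.cvtColor(im,cv2.COLOR_RGB2HSV).astype(int)
b=np.zeros(g.shape,bool);b[150:300,290:350]=1
red=b&((hsv[...,0]<5)|(hsv[...,0]>174))&(hsv[...,1]>190)&(hsv[...,2]>90)
blu=b&(hsv[...,0]>100)&(hsv[...,0]<130)&(hsv[...,1]>130)
for m in (red,blu):
    v,u=np.nonzero(m);r=cv2.minAreaRect(np.c_[u,v].astype(np.float32));print(len(u),u.mean(),v.mean(),u.min(),u.max(),v.min(),v.max(),np.round(onplane(c,(u.mean(),v.mean()),80),1),r)
cv2.imwrite('pics/k3.png',cv2.resize(im[150:300,270:350,::-1],None,fx=4,fy=4,interpolation=cv2.INTER_CUBIC))
c=cam('top');g=cv2.cvtColor(c['img'],cv2.COLOR_RGB2GRAY)
print('safe');lines(c,g,(330,140,485,290),86,80)
print('block');lines(c,g,(185,215,275,285),48,35)
E
```

```text
block
[483.4  -6.2] [ 510.9 -103.5] len 101.2 ang 15.8
[527.2   7.9] [482.5  -4.8] len 46.5 ang 15.86
[513.5 -12. ] [523.4 -45.5] len 35.0 ang 16.41
[528.9 -65.6] [537.4 -95.8] len 31.3 ang 15.76
[525.7 -98.9] [520.  -67.9] len 31.5 ang 10.48
[470.    2.6] [497.7 -95.3] len 101.7 ang 15.79
[544.4 -52.9] [527.7   6.4] len 61.6 ang 15.7
[531.9  22.2] [472.    4.4] len 62.5 ang 16.51
[485.2   2.7] [524.   13.5] len 40.4 ang 15.53
292 320.40410958904107 216.986301369863 314 326 199 235 [512.1 -22.5  80. ] ((320.12310791015625, 216.98464965820312), (36.218143463134766, 10.418916702270508), 82.87498474121094)
316 328.55696202531647 272.1613924050633 323 335 252 289 [526.2 -72.9  80. ] ((328.6534729003906, 270.53466796875), (37.612403869628906, 10.14937973022461), 84.2894058227539)
safe
[ 491.6 -473.3] [ 674.2 -440.2] len 185.5 ang 10.3
[ 675.1 -438.4] [ 640.9 -245.9] len 195.5 ang 10.07
[ 447.9 -270. ] [ 485.7 -472.9] len 206.4 ang 10.56
[ 639.9 -242.4] [ 449. -275.] len 193.6 ang 9.67
block
[559.5  19.1] [572.3 -31. ] len 51.7 ang 14.37
[528.5  11.2] [479.9  -3. ] len 50.6 ang 16.2
[458.8 -11.5] [ 489.1 -118.4] len 111.1 ang 15.87
[557.4 -96.6] [527.8   7.7] len 108.4 ang 15.83
[478.2  -9.8] [ 504.5 -103.9] len 97.7 ang 15.61
```

View pics/k3.png

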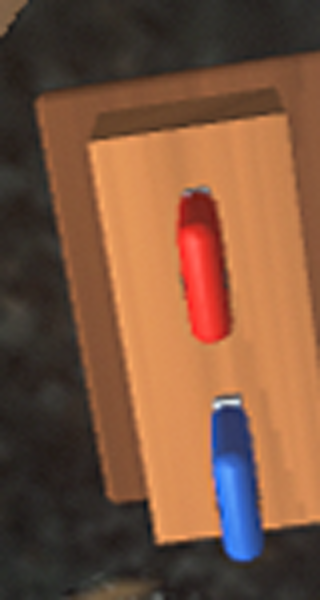

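```bash
python3 - <<'E'
from h import *
a=np.radians(105.8)
arm.move_pose([512,-23.7,130],Q(a)); arm.line_to([512,-23.7,54],speed=80)
s=arm.get_state();print(s['t'],s['position'],s['ft_force'])
arm.clamp(70); arm.dwell(.2)
s=arm.get_state();print(s['t'],s['position'],s['ft_force'],s['torque'],s['opening'],s['joints'][5])
arm.line_to([512,-23.7,110],speed=70)
s=arm.get_state();print(s['t'],s['ft_force'],s['opening'])
arm.line_to([512,-23.7,220],speed=200)
c=cam('scene','lift.png')
s=arm.get_state();print(s['t'],s['ft_force'],s['torque'],s['opening'])
c2=cam('wrist','liftw.png')
o=np.hstack([cv2.resize(c['img'][60:260,170:370,::-1],(400,400)),cv2.resize(c2['img'][180:480,170:470,::-1],(400,400))]);cv2.imwrite('pics/lift2.png',o)
E
```

```text
6.1417 [512.46858856 -23.75804886  54.66784434] [-0.56232536 -1.21576824  0.57485632]
7.025 [512.07227264 -23.71063022  54.12374912] [-0.46762303  0.14948186  0.66276715] [ 0.00965294  0.03016837 -0.00725104] 0.09524739635762877 -0.39410960305767356
7.975 [-0.95665015 -0.05793077 -0.83027649] 0.09814804832350561
8.725 [-0.46463935 -0.36236851 -0.38035934] [ 0.0615035   0.01433726 -0.01996192] 0.09453784689274976
```

View pics/lift2.png

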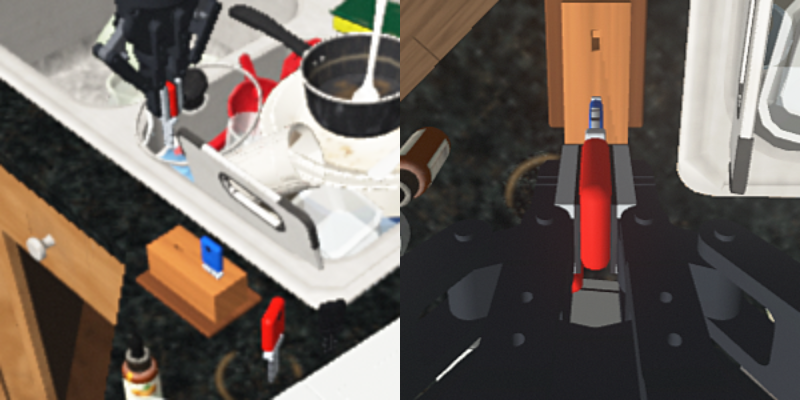

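The key is in the grip and the blue key still stands in the block. The empty slot shows at about full-image (316,211). Next I measure the key's offset in the hand and look at the lock from above it.

```bash
cat >> h.py <<'E'
def redext(c):
    hsv=cv2.cvtColor(c['img'],cv2.COLOR_RGB2HSV).astype(int)
    m=((hsv[...,0]<5)|(hsv[...,0]>174))&(hsv[...,1]>170)&(hsv[...,2]>80); m[:, :270]=0; m[:,370:]=0; m[:270]=0
    n,l,st,ce=cv2.connectedComponentsWithStats(m.astype(np.uint8)); i=1+np.argmax(st[1:,4]); return st[i],ce[i]
E
python3 - <<'E'
from h import *
c=cam('wrist');print('slot',onplane(c,(316,211),48))
def chk(c,a):
    print(redext(c)); p=arm.get_state()['position'];ex=np.array([np.cos(a),np.sin(a),0])
    for x,z in((13.5,2),(13.5,36),(-13.5,36)): print(x,z,np.round(proj(c,p+ex*x+[0,0,z]),1))
chk(c,np.radians(105.8))
a=np.radians(10.15)
arm.move_pose([504,-372.7,200],Q(a)); arm.dwell(.3)
c=cam('wrist','lk.png'); print(arm.get_state()['position'],arm.get_state()['t'])
for t,z in(('lock_face',90),('keyway',87)):
    for d in arm.pinpoint('wrist',t)[:2]: print(t,d['score'],d['xy'],onplane(c,d['xy'],z))
chk(c,a)
# steel rim / plug colour
hsv=cv2.cvtColor(c['img'],cv2.COLOR_RGB2HSV)
m=cv2.inRange(hsv,(15,80,80),(35,255,255)); m[:150]=0;m[280:]=0;m[:,:270]=0;m[:,370:]=0
v,u=np.nonzero(m);print('brass',len(u),(u.min()+u.max())/2,(v.min()+v.max())/2,onplane(c,((u.min()+u.max())/2,(v.min()+v.max())/2),87))
cv2.imwrite('pics/lk2.png',cv2.resize(c['img'][150:400,220:420,::-1],None,fx=2.4,fy=2.4,interpolation=cv2.INTER_CUBIC))
E
```

```text
slot [511.97771837 -24.3671675   48.        ]
(array([ 299,  284,   30,  116, 2252], dtype=int32), array([315.25976909, 335.62522202]))
13.5 2 [313.2 280.7]
13.5 36 [312.  324.4]
-13.5 36 [312.3 387.4]
[ 504.26611429 -372.25277279  200.17699171] 10.4917
lock_face 0.93 [315.0, 232.1] [ 504.82498699 -371.58431501   90.        ]
lock_face 0.58 [315.9, 270.2] [ 474.15744554 -377.76608102   90.        ]
keyway 0.73 [314.5, 231.3] [ 504.40578472 -371.26808245   87.        ]
keyway 0.19 [316.9, 301.3] [ 445.72091384 -383.68994599   87.        ]
(array([ 305,  312,   24,   71, 1416], dtype=int32), array([316.34816384, 348.10310734]))
13.5 2 [316.2 285.1]
13.5 36 [316.4 329.6]
-13.5 36 [316.3 391.8]
brass 438 315.0 230.5 [ 505.10154694 -371.52946806   87.        ]
```

View pics/lk2.png

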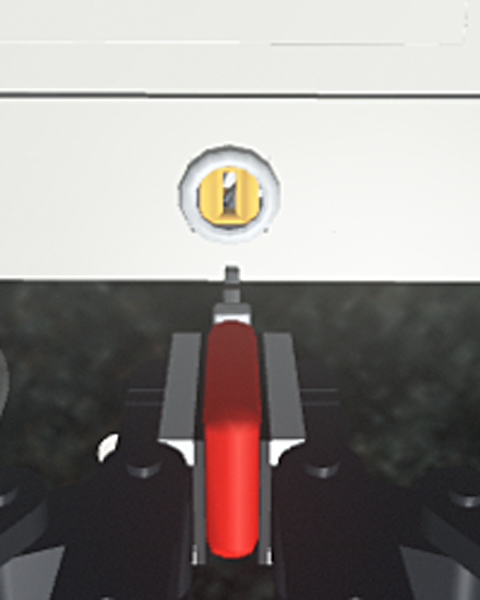

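The key points into the view, its tip at about (317,262), with the lock at (315,231) and the keyway fore and aft. Key offset in the hand is about 0. Descending by force now.

```bash
cat >> h.py <<'E'
XY=np.array([505.,-371.6]); A0=np.radians(10.15)
def st(): return arm.get_state()
def go(z,deg=0,speed=60,xy=None):
    p=XY if xy is None else xy
    arm.line_to([p[0],p[1],z],Q(A0-np.radians(deg)),speed=speed); return st()
def show(tag,s):
    f=s['ft_force'];print(tag,'t%.2f z%.2f tip%.2f F'%(s['t'],s['position'][2],s['position'][2]-39),np.round(f,1),'M',np.round(s['torque'],2),'xy',np.round(s['position'][:2],1))
E
python3 - <<'E'
from h import *
s=go(132,speed=120);arm.dwell(.15);show('a',st());b=st()['ft_force'][2]
z=132
for z in np.arange(130,112,-1.5):
    s=go(z,speed=30);show('d',s)
    if abs(s['ft_force'][2]-b)>3: break
arm.dwell(.2);show('e',st())
E
```

```text
a t11.46 z133.39 tip94.39 F [-0.6  0.1 -0.7] M [ 0.03 -0.02  0.02] xy [ 505.4 -372. ]
d t11.71 z130.05 tip91.05 F [ 0.3  0.6 -0.1] M [0.01 0.01 0.02] xy [ 505.  -371.6]
d t11.96 z128.33 tip89.33 F [-0.7  0.  -1.1] M [ 0.02  0.01 -0.02] xy [ 504.9 -371.5]
d t12.21 z126.81 tip87.81 F [ 0.2  1.  -0.8] M [-0.    0.06  0.  ] xy [ 504.9 -371.6]
d t12.46 z125.31 tip86.31 F [-1.4  0.8 -0.8] M [0.07 0.05 0.07] xy [ 504.9 -371.5]
d t12.71 z123.88 tip84.88 F [-0.8  0.3 -0.3] M [-0.03  0.11  0.02] xy [ 504.9 -371.6]
d t12.96 z122.52 tip83.52 F [-2.4 -0.8  1.9] M [-0.08  0.49  0.01] xy [ 504.7 -371.8]
d t13.21 z121.33 tip82.33 F [-5.4 -0.6  3.4] M [-0.18  0.92  0.  ] xy [ 504.6 -372. ]
e t13.41 z121.28 tip82.28 F [-5.4 -1.5  4.4] M [-0.25  1.01 -0.02] xy [ 504.7 -371.9]
```

```bash
python3 - <<'E'
from h import *
import h
h.XY[:]=[503.6,-372.0]
s=go(122,speed=30);arm.dwell(.15);show('a',st())
for z in np.arange(120.5,113,-1.5):
    s=go(z,speed=30);show('d',s)
    if s['ft_force'][2]>4: break
arm.dwell(.2);show('e',st())
E
```

```text
a t13.81 z121.73 tip82.73 F [-0.2 -0.2 -0.1] M [-0.07  0.07 -0.01] xy [ 503.8 -371.8]
d t14.06 z120.04 tip81.04 F [-0.8 -0.8 -0.5] M [-0.05  0.2  -0.01] xy [ 503.5 -371.8]
d t14.31 z118.66 tip79.66 F [-1.2  0.4  0.3] M [-0.06  0.33  0.02] xy [ 503.4 -371.9]
d t14.56 z117.27 tip78.27 F [-1.8 -0.6 -1.4] M [-0.06  0.44  0.01] xy [ 503.4 -372. ]
d t14.81 z116.43 tip77.43 F [-4.1  0.4  3.7] M [ 0.13  0.81 -0.  ] xy [ 503.6 -372.1]
d t15.06 z115.84 tip76.84 F [-5.8  1.1  7.3] M [ 0.35  1.12 -0.  ] xy [ 503.7 -372.3]
e t15.26 z115.81 tip76.81 F [-4.9  2.   7.2] M [0.36 1.1  0.02] xy [ 503.7 -372.2]
```

```bash
cat >> h.py <<'E'
def rock(z,degs,zdrop,xy):
    """push toward command z while stepping through angles; stop when tip below zdrop"""
    for d in degs:
        s=go(z,d,30,xy); print('%.0f'%d,end=' '); show('',s)
        if s['position'][2]<zdrop: return d
E
python3 - <<'E'
from h import *
xy=np.array([502.8,-371.7])
print(rock(114.8,[4,8,12,16,20,24,28],115.0,xy))
arm.dwell(.1);show('e',st())
E
```

```text
4  t15.51 z115.35 tip76.35 F [-1.7 -0.3  2.3] M [0.03 0.28 0.01] xy [ 503.3 -371.8]
8  t15.76 z114.42 tip75.42 F [ 0.4 -0.2  0.4] M [-0.07 -0.02 -0.04] xy [ 503.  -371.6]
8
e t15.86 z114.49 tip75.49 F [ 0.6 -0.7 -0.2] M [-0.11 -0.06 -0.09] xy [ 503.  -371.6]
```

```bash
python3 - <<'E'
from h import *
xy=np.array([502.9,-371.7])
for z in np.arange(113.5,108,-.9):
    s=go(z,8,30,xy);show('d',s)
    if s['ft_force'][2]>3.5: break
arm.dwell(.15);show('e',st())
E
```

```text
d t16.11 z113.14 tip74.14 F [-0.1 -0.3  0.5] M [-0.07 -0.13 -0.03] xy [ 502.9 -371.6]
d t16.36 z112.45 tip73.45 F [ 0.9 -1.  -0. ] M [-0.02 -0.14 -0.  ] xy [ 502.9 -371.6]
d t16.61 z111.64 tip72.64 F [1.8 0.  0.7] M [ 0.07 -0.05 -0.04] xy [ 502.9 -371.6]
d t16.86 z111.25 tip72.25 F [-1.2  1.1  4.3] M [0.33 0.11 0.02] xy [ 503.  -371.7]
e t17.01 z111.19 tip72.19 F [-0.6  2.4  4.6] M [ 0.42  0.21 -0.05] xy [ 503.  -371.7]
```

Caught at 72.2, the lower disc, so the upper one is passed. Now I rock clockwise under light pressure.

```bash
python3 - <<'E'
from h import *
xy=np.array([502.9,-371.6])
print(rock(110.3,[12,16,20,24,28,31,34,37,40,43,46],110.5,xy))
arm.dwell(.1);show('e',st())
E
```

```text
12  t17.26 z110.96 tip71.96 F [-1.3  2.2  5.8] M [0.25 0.16 0.01] xy [ 503.1 -371.8]
16  t17.51 z110.80 tip71.80 F [-0.6  0.7  5. ] M [ 0.24  0.13 -0.  ] xy [ 503.1 -371.8]
20  t17.76 z110.45 tip71.45 F [-0.2  1.1  4.5] M [0.24 0.06 0.02] xy [ 503.  -371.6]
20
e t17.86 z110.42 tip71.42 F [-0.2  1.3  4.5] M [ 0.2  -0.04 -0.02] xy [ 503.  -371.6]
```

```bash
python3 - <<'E'
from h import *
xy=np.array([502.9,-371.6])
for d in [24,27,30,33,36,39,42]:
    s=go(110.0,d,30,xy);show(d,s)
    if s['ft_force'][2]<1.5 : break
arm.dwell(.15);show('e',st())
E
```

```text
24 t18.11 z109.44 tip70.44 F [-0.2  1.   0.5] M [ 0.09 -0.04  0.06] xy [ 502.7 -371.5]
e t18.26 z109.48 tip70.48 F [0.4 0.5 1.4] M [ 0.07 -0.1   0.03] xy [ 502.8 -371.5]
```

```bash
python3 - <<'E'
from h import *
xy=np.array([502.9,-371.6])
for z in np.arange(108.6,103,-.9):
    s=go(z,24,30,xy);show('d',s)
    if s['ft_force'][2]>3.2: break
arm.dwell(.15);show('e',st())
E
```

```text
d t18.51 z108.09 tip69.09 F [-0.2  0.3 -1.2] M [-0.   -0.07  0.06] xy [ 502.8 -371.5]
d t18.76 z107.50 tip68.50 F [ 0.2 -0.1 -0.8] M [ 0.12 -0.01 -0.03] xy [ 502.8 -371.5]
d t19.01 z106.79 tip67.79 F [0.4 1.1 0.5] M [ 0.14 -0.01  0.01] xy [ 502.9 -371.5]
d t19.26 z106.00 tip67.00 F [0.6 1.5 2.3] M [ 0.17 -0.03  0.02] xy [ 502.9 -371.6]
d t19.51 z105.61 tip66.61 F [-0.3  0.9  4.5] M [0.44 0.3  0.  ] xy [ 503.  -371.6]
e t19.66 z105.57 tip66.57 F [-1.3  3.   5.4] M [0.45 0.24 0.04] xy [ 503.  -371.6]
```

On the cam at 66.6. I turn back towards 0 with light pressure.

```bash
python3 - <<'E'
from h import *
xy=np.array([502.9,-371.6])
for d in [20,16,12,9,6,3,0,-2]:
    s=go(104.8,d,30,xy);show(d,s)
    if s['ft_force'][2]<1.5 and s['position'][2]<105.2: break
arm.dwell(.15);show('e',st())
E
```

```text
20 t19.91 z105.44 tip66.44 F [-0.9  2.5  4.9] M [0.35 0.21 0.02] xy [ 503.1 -371.8]
16 t20.16 z105.19 tip66.19 F [-0.4  1.2  4.8] M [ 0.3   0.14 -0.04] xy [ 503.  -371.7]
12 t20.41 z104.52 tip65.52 F [-0.4  0.5  2.4] M [ 0.14  0.05 -0.01] xy [ 502.9 -371.6]
9 t20.66 z104.43 tip65.43 F [-0.2 -0.2  1.3] M [ 0.04 -0.11 -0.01] xy [ 502.8 -371.6]
e t20.81 z104.45 tip65.45 F [ 0.8 -0.6  0.7] M [ 0.09 -0.07 -0.  ] xy [ 502.8 -371.6]
```

```bash
python3 - <<'E'
from h import *
xy=np.array([502.9,-371.6])
go(104,3,30,xy)
for z in np.arange(102.8,92,-1.2):
    s=go(z,2,30,xy);show('d',s)
    if s['ft_force'][2]>6: break
arm.dwell(.15);show('e',st())
E
```

```text
d t21.32 z102.72 tip63.72 F [-0.1  0.1  0.5] M [-0.04 -0.05 -0.08] xy [ 502.9 -371.6]
d t21.57 z101.50 tip62.50 F [ 0.5 -0.2  1.3] M [-0.02 -0.07 -0.02] xy [ 502.9 -371.7]
d t21.82 z100.24 tip61.24 F [ 1.2 -0.8  0.8] M [-0.03 -0.08 -0.07] xy [ 502.9 -371.6]
d t22.07 z99.04 tip60.04 F [-0.3 -0.1  0.7] M [-0.08 -0.1  -0.02] xy [ 502.9 -371.6]
d t22.32 z97.86 tip58.86 F [0.2 0.4 1.7] M [-0.08 -0.14 -0.02] xy [ 502.9 -371.6]
d t22.57 z96.63 tip57.63 F [ 0.7 -1.2  1. ] M [-0.08 -0.08 -0.05] xy [ 502.9 -371.6]
d t22.82 z95.45 tip56.45 F [ 0.6 -0.9  0.7] M [-0.09 -0.16 -0.03] xy [ 502.9 -371.6]
d t23.07 z94.99 tip55.99 F [-1.3  0.9  4.2] M [ 0.16  0.13 -0.05] xy [ 503.  -371.7]
d t23.32 z94.80 tip55.80 F [-2.   2.3  9.9] M [ 0.53  0.5  -0.08] xy [ 503.1 -371.7]
e t23.47 z94.81 tip55.81 F [-3.4  1.8 10.6] M [ 0.49  0.5  -0.03] xy [ 503.1 -371.7]
```

```bash
python3 - <<'E'
from h import *
xy=np.array([502.9,-371.6])
for d in [12,24,36,48,60,72,82,90,94]:
    s=go(94.4,d,30,xy);show(d,s)
arm.dwell(.3);s=st();show('e',s);print(s['joints'],s['opening'])
c=cam('scene');w=cam('wrist')
cv2.imwrite('pics/fin.png',np.hstack([cv2.resize(c['img'][190:380,270:470,::-1],(420,400)),cv2.resize(w['img'][::,::,::-1],(380,400))]))
E
```

```text
12 t23.79 z94.88 tip55.88 F [-2.2  0.7  6.4] M [0.38 0.26 0.  ] xy [ 502.9 -371.6]
24 t24.15 z94.86 tip55.86 F [-1.3  1.7  5.3] M [0.36 0.31 0.08] xy [ 502.9 -371.5]
36 t24.51 z94.86 tip55.86 F [-1.6  2.3  6.2] M [0.4  0.32 0.07] xy [ 502.9 -371.5]
48 t24.87 z94.89 tip55.89 F [-1.9  2.1  5.5] M [0.41 0.3  0.05] xy [ 503.  -371.4]
60 t25.23 z94.85 tip55.85 F [-1.6  1.8  5.9] M [0.34 0.23 0.09] xy [ 503.  -371.4]
72 t25.58 z94.86 tip55.86 F [-1.   3.   4.4] M [0.35 0.22 0.07] xy [ 503.  -371.4]
82 t25.91 z94.86 tip55.86 F [-1.2  2.3  5.7] M [0.4  0.16 0.08] xy [ 503.  -371.4]
90 t26.20 z94.86 tip55.86 F [-1.5  2.2  5.6] M [0.36 0.19 0.08] xy [ 503.  -371.4]
94 t26.45 z94.88 tip55.88 F [-1.3  2.3  5.7] M [0.37 0.21 0.1 ] xy [ 503.1 -371.4]
e t26.75 z94.83 tip55.83 F [-1.3  2.2  6.1] M [0.35 0.22 0.13] xy [ 503.1 -371.4]
[-6.95103975e-01  4.10787075e-01  1.25898590e+00  3.42634443e-04
  1.47174830e+00  2.33517487e+00] 0.09334768285169666
```

View pics/fin.png

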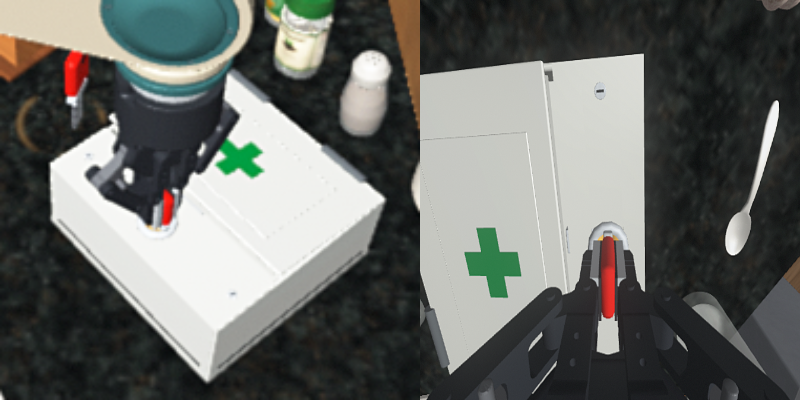

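The collar sits on the rim with the key turned, and the seam along the lid's front edge looks open (right half, about 550,100 to 565,290). One enlarged crop with projected lid edges should settle it.

```bash
python3 - <<'E'
from h import *
c=cam('wrist');im=c['img'][:,:,::-1].copy()
L=np.array([503.,-371.9]);ex=np.array([np.cos(A0),np.sin(A0)]);ey=np.array([-ex[1],ex[0]])
for z,col in((86,(0,0,255)),(99,(255,0,0))):
    pts=[proj(c,[*(L+ex*31+ey*y),z]) for y in(-98,0)]; print(z,pts)
    for p in pts: cv2.circle(im,tuple(int(round(v)) for v in p),3,col,1)
cv2.imwrite('pics/lid.png',cv2.resize(im[40:300,150:400],None,fx=2.3,fy=2.3,interpolation=cv2.INTER_CUBIC))
show('s',st())
E
```

```text
86 [array([224.91010056,  79.06317878]), array([255.33797339, 300.48511884])]
99 [array([216.04170358,  75.62133311]), array([250.60181718, 314.9763448 ])]
s t26.90 z94.85 tip55.85 F [-0.5  2.7  5.9] M [0.34 0.19 0.17] xy [ 503.1 -371.4]
```

View pics/lid.png

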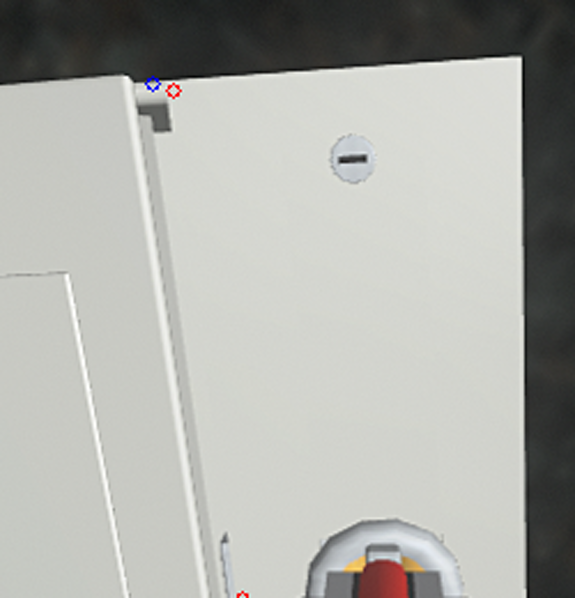

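The lid stands ajar: its front face and a dark gap show at crop (150-200, 100-600). The collar is pressed on the rim at about 6 N. Handing in.

```bash
python3 -c "
from h import *
arm.close_job()"
```

```text
the job is handed in; nothing more can be done
```

The red-capped key is fully in the safe's lock and turned, and the lid has sprung ajar. I handed in at about 27 s with the gripper still holding the key turned.

- **Which key:** I took the smaller red key from the oak block and left the longer red one standing on the worktop alone.
- **Insertion:** The key first met the keyway about 1.5 mm off centre, with about 5 N of side load, so I shifted it and went on. It slipped past the upper disc at about 8° clockwise and the lower one at about 24°, then entered the cam on the way back at about 12°. Pressure while rocking was about 5 N, and the most upward force I read was 10.6 N, when the collar met the rim.
- **Turn:** I turned the gripper 94° clockwise. The cam angle itself was not measured.
- **Last checks:** The collar was pressed on the rim at about 6 N, and the lid showed a gap under its raised front edge in the wrist view. The key sits about 1 mm higher in the fingers than planned, judged from the contact height, with no effect on the job.
- **Other things:** The blue key was still in its slot after I lifted the red one out. I made no separate final check of the dropper bottle, tumbler and teaspoon, but the arm never went near them.

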